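Spring the roller back into the kitchen-roll holder

ROBOT

A 7-joint arm with a two-finger parallel gripper is mounted at the origin on a cart in front of the work surface, level with it; the furniture and walls round the work are solid. World frame = base frame: x ahead of the robot, y to its left, z up, the work surface at z = 0. Lengths are in m, angles in rad, forces in N, time in s.
With the tool pointing down it reaches from about 0.4 to 0.85 m from the base axis. Payload 4.5 kg.
Tool frame: the origin (TCP) lies midway between the tips of the shut fingers; the grasp point (between the pads) lies 19 mm behind it (grip_point_offset is the distance from the TCP to the grasp point, in m); z points along the fingers, y is the line along which they close (so a half turn about z gives the same grasp; the last joint's range is limited). The gripper opens to 88 mm and grips with 3 to 60 N. Pads are 18 mm wide; open, the fingers measure 123 mm over their backs; the gripper's body (75 mm by 187 mm) begins 45 mm behind the grasp point.
Start: joints at [-1.169, 0.689, -0.195, 1.565, 0.157, 0.902, -0.215], TCP at [0.225, 0.583, 0.239] pointing down, gripper open.
Joint ranges: [-3.01, 3.01], [-0.46, 2.08], [-1.47, 1.51], [0.13, 2.56], [-1, 4.14], [0.04, 2.09], [-2.66, 2.66]. Speed limits (rad/s): [2.57, 2.57, 3.14, 3.14, 3.14, 3.14, 3.14].

INTERFACE

Orientations are given as [roll, pitch, yaw] about the fixed x, y, z axes, in that order (R = Rz(yaw) Ry(pitch) Rx(roll)).
In Python, from cell import get_state, camera, sign_off, grip_point_offset gives the robot as it stands.
- The arm moves only by the tool send_rows, never from a script. Its argument "increments" is one flat list of numbers, 7 for each row, row after row: the shift along the tool's x, y, z in m, then the turn, a rotation vector about the tool's x, y, z in degrees, then the closure, from 0 (fully open) to 1 (shut). In form: [x, y, z, wx, wy, wz, claw, x, y, z, wx, wy, wz, claw, ...]. A call has 1 to 20 rows; each row is the pose to reach, as a shift and turn from the pose commanded when the call began, along the tool's axes at that moment; what a row does not reach only later rows make up. A row lasts 1/12 s, in which the tool goes at most 41.7 mm and 7.16 degrees, less where a joint would pass 70% of its speed; a pose out of reach is approached as far as the arm can. A call with a gripper value outside its range is refused whole. The fingers move at their own pace and stop on an object; "force" is the grip in N (left out, the last holds). Time passes only in rows, so rows that repeat a pose let the fingers close. It gives the time, the measured TCP pose, the force, the opening and the grip force at its end, in the units of the state.
- get_state(): the state, without advancing time (a new reading comes with each control period).
- camera(name): name is "scene" or "side" or "wrist"; returns a dict with "image" (480x640x3 uint8, blue, green, red), "fx", "fy", "cx", "cy" (pixels), "xyz" and "orientation" of the camera in the world. Camera axes: x right, y up, looking along -z (the intrinsics and any distortion apply to the point x, -y, -z); pixel columns grow to the right and rows downward; lengths in m; the calibration is good to about 2 mm. A picture is of the moment at which its call begins. There is no depth.
- sign_off(): hands the job in; it is judged then, once.
The state is a dict: "time_s": time; "joint_pos": joint angles; "qvel": joint speeds; "joint_efforts": joint torques, N m; "eef_pos": TCP position; "eef_rot": TCP orientation; "force": force on the tool from outside, world axes, zero at the start; "moment": the same for the moment, N m; "grip_width": finger opening in m; "finger_force": force on a finger pad.
Only numpy, scipy, OpenCV 4.12 (cv2) and the standard library are available. Lean on these libraries where they do the work, as an engineer would, in place of code of your own. Each camera call takes 0.05 s, during which the arm holds its last target. There are 200 camera calls.

TASK

Fit the loose kitchen-roll roller back between the two uprights of its holder, either way round: put the sprung pin into one upright's cup, press the roller against its spring until the stub at the other end slips in past the other upright, then let the spring push it home and let go, so that both ends sit fully in their cups. Be gentle: do not ram the roller or the hand against the holder, and leave the other things on the worktop where they stand.

Things in the scene. Friction and masses are not known exactly. Their poses are not given: they have to be found in the camera images.
- roller: Loose wooden roller lying on the worktop: eight-sided tube, 36 mm across flats, 153 mm long, resting on a flat, about 0.19 kg; two flats stand upright, so pinch it from above across its middle. Origin: mid-tube, on its axis (18 mm up). y runs along the tube to the sprung pin, z up. It goes home at the cup axis height of 75 mm or, ends resting in the cups, 3 mm lower.
- pin_tip (a point): Hemispherical tip of the sprung steel pin (12 mm thick, dark coils) on the roller's +y end: it sticks out 36 mm, tip 112.5 mm from the roller's origin. It pushes in 17 mm, to a hard stop; 3 N starts it, then 0.3 N more per mm. Pressed on its cup's floor it must be over 13 mm in for the stub to pass the other upright's face; home, it is 5 mm in.
- stub_tip (a point): Tip of the rigid wooden stub on the roller's -y end (12 mm thick, round-ended, sticks out 12 mm), on the axis, 88.5 mm from the roller's origin; 201 mm from pin_tip with the pin out, 196 mm with the roller home.
- holder: Fixed roll holder: dark base plate 90 x 290 mm (x, y), 13 mm thick, origin under its centre, z up. On it a U-shaped aluminium bracket: bar up to 26 mm, and at each end in y an upright 44 mm wide (x), 16 mm thick, 91 mm high, inner faces 180 mm apart. The bracket is clamped up to 10 mm off the base's centre along y; this offset varies and no reading shows it: feel for it.
- cups_mid (a point): Point on the base's mid-plane, 75 mm above the worktop, on the cup axis (the holder's y). In each upright's inner face is a blind round cup 18 mm wide, 8 mm deep, chamfered 2 mm; cup floors are 98 mm from the bracket's middle, which is up to 10 mm along y from this point. With the pin out and in its cup, the other end must be held up, about 0.26 rad, to clear the upright's top.
- salt: Salt shaker, clear with grey top, 44 mm wide, 90 mm high; origin at its foot. Bystander.
- mug: White mug with dark stripes, 92 mm wide, 95 mm high; origin at its foot. Bystander.
- spice: Spice jar with green lid, 46 mm wide, 106 mm high; origin at its foot. Bystander.
- tin: Food tin, 75 mm wide, 58 mm high; origin at its foot. Bystander.
- small_spoon: Steel teaspoon, 130 mm long, flat on the worktop; origin at its underside. Bystander.
Things that resemble listed ones, but are neither listed nor needed, are in the scene too. There is more than one size of the roller; the one meant has the size given above.

How it is judged:
On the way, in this order (a step that is already met when the one before it is completed fails the run):
1. the roller is lifted off the worktop (height (world z) of roller above 0.06 m), for 0.1 s.
2. the pin is pressed in at least 12 mm against the holder (distance between pin_tip and stub_tip below 0.189 m and contact force between roller and holder above 2 N), for 0.1 s.
At the end, for the whole second after the job is handed in: The roller, let go, rests between the uprights, held by its spring (over 0.5 N): pin tip to stub tip 191.5 to 199 mm (196 when home), both tips 66 to 82 mm above the worktop and within 7 mm of the cup axis sideways, its middle within 35 mm of the holder's centre seen from above (distance between pin_tip and stub_tip between 0.1915 and 0.199 m and z of pin_tip in the frame of holder between 0.066 and 0.082 m and z of stub_tip in the frame of holder between 0.066 and 0.082 m and x of pin_tip in the frame of holder between -0.007 and 0.007 m and x of stub_tip in the frame of holder between -0.007 and 0.007 m and horizontal distance between roller and holder below 0.035 m and linear speed of roller below 0.01 m/s and contact force between roller and holder above 0.5 N); the robot touches nothing.
It fails at once if the roller is rammed against the holder (over 20 N) (contact force between roller and holder above 20 N).
It fails at once if the hand strikes the holder (over 15 N) (contact force between any of the fingers, the arm and holder above 15 N).
It fails at once if a bystander is shoved more than 30 mm (distance of any of salt, mug, spice, tin, small_spoon from where it was at the start of the episode above 0.03 m).
It also fails if it takes over 43 s, if anything falls off the work surface, if the arm or the gripper's body presses on something with over 40 N, if the wrist force passes 120 N, or if a joint passes its speed limit or range.

## Working session

There is one attempt and no reset: what is moved stays moved. The work goes in short steps, Python scripts to look and compute and a tool call to move; the robot and the scene stay as the last step left them, time stands still between calls to the robot, and variables do not carry over. Pictures are saved under pics/ and viewed, at most 13 in all, crops included, and the job is handed in when it is done.

Besides the shell and the picture viewer there is one more tool, called as name(argument=value, ...), one argument or row to a line, values as JSON. send_rows: Moves the arm, as the interface text tells. Its arguments: {"type":"object","properties":{"increments":{"type":"array","items":{"type":"number"}},"force":{"type":"number"}},"required":["increments"]}

```bash
ls; mkdir -p pics; python3 - <<'E'
from cell import *
import cv2,json,pickle
s=get_state();print(s, grip_point_offset)
for n in("scene","side"):
    c=camera(n);cv2.imwrite(f"pics/{n}0.png",c["image"]);print({k:v for k,v in c.items() if k!="image"})
E
```

```text
pics
{'time_s': 0.0, 'joint_pos': array([-1.16916321,  0.69000752, -0.19453265,  1.5663426 ,  0.15734081,
        0.90251871, -0.21509881]), 'qvel': array([ 0.00171936, -0.00030519,  0.00118804, -0.00020019,  0.00037421,
        0.00106357,  0.00153431]), 'joint_efforts': array([ 3.19955116e-04, -5.27561939e+01, -1.26676854e+00, -1.53434283e+01,
       -5.25989046e-02,  6.53189796e-03,  1.66830378e-04]), 'eef_pos': array([0.22456379, 0.5825766 , 0.23789622]), 'eef_rot': array([-3.13972079e+00,  1.56544141e-04,  2.77388484e+00]), 'force': array([ 0.42489152, -0.62282447, -0.3632779 ]), 'moment': array([ 0.05302007,  0.03155474, -0.04899137]), 'finger_force': 0.0, 'grip_width': 0.08795708585346029} 0.0187
{'fx': 522.8796615731377, 'fy': 522.8796615731377, 'cx': 324.1345997000462, 'cy': 241.4579503524603, 'xyz': array([-0.03286601, -0.59499531,  0.95587925]), 'orientation': array([ 8.73892154e-01,  3.73232740e-04, -6.27166343e-01])}
{'fx': 458.6577367121451, 'fy': 458.6577367121451, 'cx': 318.80638667425086, 'cy': 236.54500311615732, 'xyz': array([-0.10573099, -0.81997162,  0.86369801]), 'orientation': array([ 1.02687711,  0.01282524, -0.57447598])}
```

View pics/scene0.png

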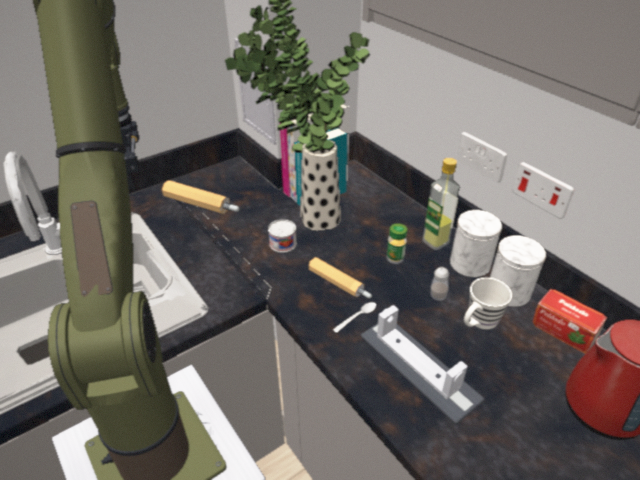

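View pics/side0.png

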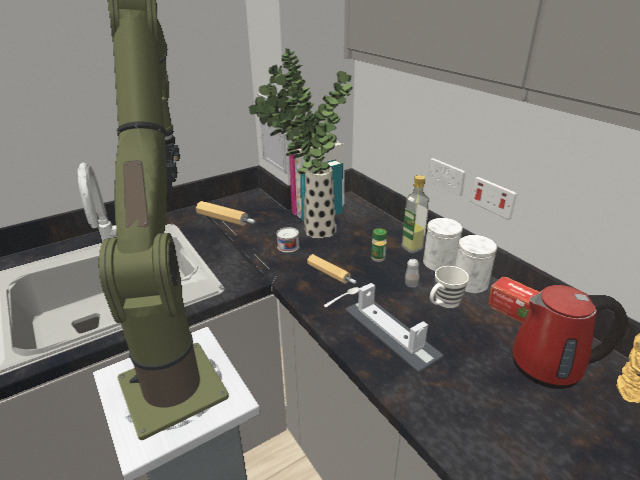

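Two candidate rollers, at scene (200,197) and (340,280). I'll measure their lengths in enlarged crops.

```bash
cat > h.py <<'E'
import numpy as np
from scipy.spatial.transform import Rotation as R
from scipy.optimize import least_squares
CAM={"scene":(522.87966,324.1346,241.45795,[-0.03286601,-0.59499531,0.95587925],[8.73892154e-01,3.73232740e-04,-6.27166343e-01]),
"side":(458.65774,318.80639,236.545,[-0.10573099,-0.81997162,0.86369801],[1.02687711,0.01282524,-0.57447598])}
def ray(c,u,v):
    f,cx,cy,p,o=CAM[c] if isinstance(c,str) else c
    d=R.from_euler('xyz',o).apply([(u-cx)/f,-(v-cy)/f,-1]); return np.array(p),d/np.linalg.norm(d)
def onz(c,u,v,z):
    p,d=ray(c,u,v); return p+d*(z-p[2])/d[2]
def tri(*obs):
    A=np.zeros((3,3));b=np.zeros(3)
    for c,u,v in obs:
        p,d=ray(c,u,v);P=np.eye(3)-np.outer(d,d);A+=P;b+=P@p
    x=np.linalg.solve(A,b); return x
def proj(c,X):
    f,cx,cy,p,o=CAM[c] if isinstance(c,str) else c
    q=R.from_euler('xyz',o).inv().apply(np.array(X)-p); return cx-f*q[0]/q[2], cy+f*q[1]/q[2]
E
python3 - <<'E'
import cv2,numpy as np
a=cv2.imread("pics/scene0.png");b=cv2.imread("pics/side0.png")
z=lambda i,x,y,w,h,s:cv2.resize(i[y:y+h,x:x+w],None,fx=s,fy=s,interpolation=cv2.INTER_CUBIC)
cv2.imwrite("pics/c1.png",z(a,300,250,190,150,4)) 
t=np.vstack([np.hstack([z(a,155,170,100,50,4),z(b,190,190,100,50,4)]),np.hstack([z(b,300,250,100,90,4),z(b,345,280,100,90,4)])])
cv2.imwrite("pics/c2.png",t);print(t.shape)
E
```

```text
(560, 800, 3)
```

View pics/c1.png

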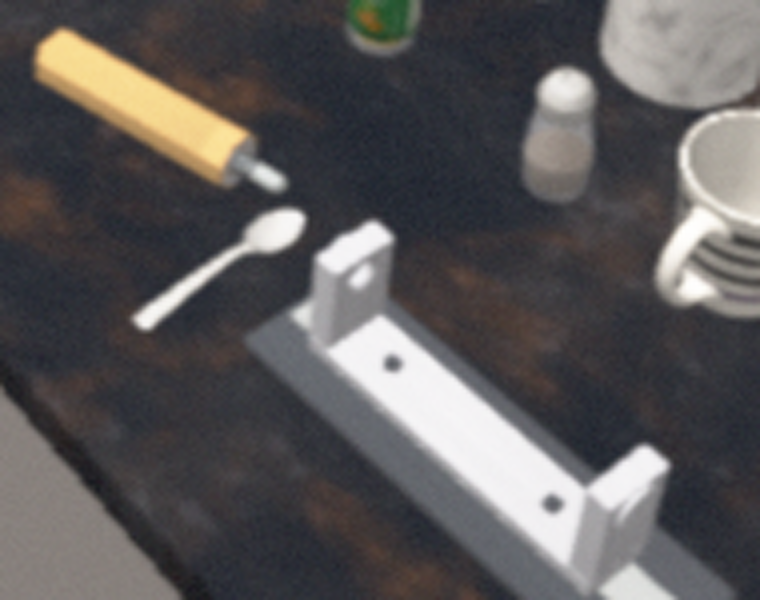

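View pics/c2.png

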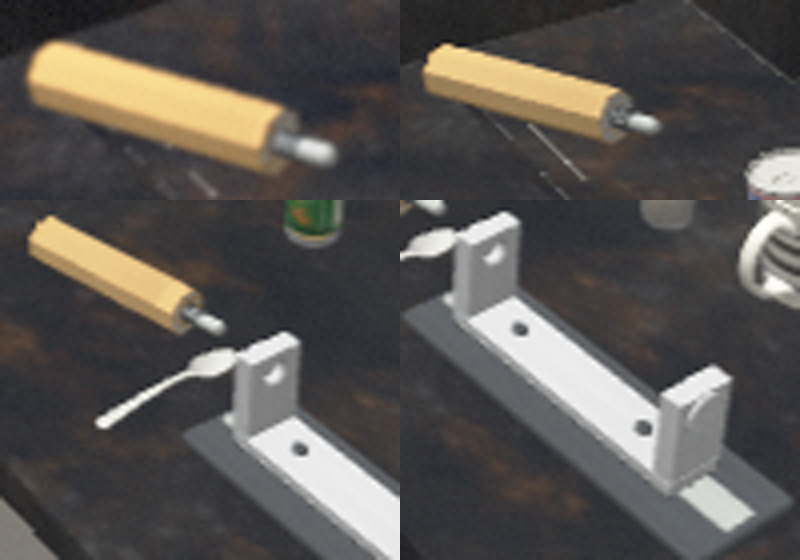

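Near roller, scene crop: pin tip ≈ px (370,296), wooden body from (312,262) to (360,290). Far roller: body from (163,188) to (228,206). I'll fit the holder and both rollers against their given sizes.

```bash
cat > fit.py <<'E'
from h import *
S=lambda x,y:("scene",300+x/4,250+y/4)
L=lambda x,y:("side",300+x/4,250+(y-200)/4)
Q=lambda x,y:("side",345+(x-400)/4,280+(y-200)/4)
print("cup1",tri(S(362,275),Q(492,252)))
print("pin near",tri(S(283,185),L(225,330)))
# far roller: body ends top-edge, pin tip
F=lambda x,y:("scene",155+x/4,170+y/4); G=lambda x,y:("side",190+(x-400)/4,190+y/4)
print("pin far",tri(F(333,156),G(657,127)))
# holder fit: a=[x,y,yaw,off,z]
up=[(sy*106*1e-3,-1) for sy in (1,-1)]
# points: (local x, local y, uses offset, z), obs ; left upright = +y side, local x to the far/right(+world x) guess
P=[((22,106,1,91),S(375,222)),((22,90,1,91),S(393,235)),((-22,90,1,91),S(335,271)),((-22,106,1,91),S(315,256)),
((22,-90,1,91),S(650,447)),((22,-106,1,91),S(668,465)),((-22,-106,1,91),S(607,500)),((-22,-90,1,91),S(590,485)),
((22,106,1,91),L(278,336)),((22,90,1,91),L(299,343)),((-22,90,1,91),L(253,361)),((-22,106,1,91),L(235,352)),
((22,-90,1,91),Q(715,368)),((22,-106,1,91),Q(732,377)),((-22,-106,1,91),Q(678,401)),((-22,-90,1,91),Q(660,391)),
((0,90,1,75),S(362,275)),((0,90,1,75),Q(492,252)),
((-45,145,0,13),S(247,336)),((-45,145,0,13),L(185,434)),((45,-145,0,13),Q(792,495)),((45,-145,0,13),("scene",480,402))]
def w(a,l):
    v=np.array([l[0],l[1]+l[2]*a[3]*1e3,l[3]])*1e-3
    return R.from_euler('z',a[2]).apply(v)+[a[0],a[1],a[4]]
def res(a): return np.ravel([np.subtract(proj(o[0],w(a,l)),o[1:]) for l,o in P])
r=least_squares(res,[0.6,-.3,0.2,0,0],loss='soft_l1')
print("holder x y yaw off z",r.x.round(4));print(res(r.x).reshape(-1,2).round(1).tolist())
E
python3 fit.py
```

```text
cup1 [ 0.54763361 -0.04468853  0.07152738]
pin near [0.60284132 0.08207532 0.00492618]
pin far [0.50490025 0.59222015 0.01506619]
holder x y yaw off z [ 0.5539 -0.1431  0.0382  0.0091 -0.0048]
[[-0.4, -0.3], [0.0, 0.6], [0.2, 0.7], [0.2, 0.2], [-2.1, -0.9], [-0.4, -0.3], [0.2, 2.3], [-1.7, 0.7], [2.0, -1.5], [0.5, -0.4], [-0.2, 0.9], [0.6, 0.2], [-0.9, -1.3], [-0.4, -0.0], [0.4, 1.2], [0.2, 0.1], [0.1, -0.1], [1.0, -0.2], [-1.0, -0.1], [-0.7, -0.9], [1.8, 0.8], [5.4, -3.6]]
```

```bash
python3 - <<'E'
from h import *
S=lambda x,y:("scene",300+x/4,250+y/4)
L=lambda x,y:("side",300+x/4,250+(y-200)/4)
F=lambda x,y:("scene",155+x/4,170+y/4); G=lambda x,y:("side",190+(x-400)/4,190+y/4)
for n,a,b,t in(("near scene",S(62,30),S(256,136),S(284,186)),("near side",L(48,217),L(202,291),L(226,331)),
   ("far scene",F(55,42),F(296,104),F(335,156)),("far side",G(442,45),G(628,94),G(659,127))):
    A=onz(*a,.036);B=onz(*b,.036);T=onz(*t,.018);d=B-A
    print(n,A,B,"len",np.linalg.norm(d),"T",T,"dir",np.arctan2(d[1],d[0]))
E
```

```text
near scene [0.55454983 0.25496316 0.036     ] [0.59525247 0.10252736 0.036     ] len 0.15777635550080035 T [0.59366665 0.07181235 0.018     ] dir -1.3098687919082468
near side [0.54966819 0.25315438 0.036     ] [0.5928514  0.09912002 0.036     ] len 0.1599730438056067 T [0.59232755 0.06687133 0.018     ] dir -1.297465058840371
far scene [0.38873127 0.83061821 0.036     ] [0.50339478 0.64137127 0.036     ] len 0.22127387022627262 T [0.50537891 0.58744183 0.018     ] dir -1.0260545789324853
far side [0.3839736  0.83257693 0.036     ] [0.49444123 0.63154209 0.036     ] len 0.2293863703850365 T [0.50340919 0.58642023 0.018     ] dir -1.0683409594238304
```

The near roller measures 153–160 mm long, so it is the one meant. The far roller at (200,197) measures about 225 mm, the wrong size. Next I'll move over the near one to look with the wrist camera.

```bash
python3 - <<'E'
from h import *
for n,u,v in(("vase",320,222),("tin",283,245),("spice",397,258),("salt",440,297),("mug",483,320),("spoon1",335,330),("spoon2",372,307)): print(n,onz("scene",u,v,0).round(3))
E
```

```text
vase [0.68 0.41 0.  ]
tin [0.534 0.386 0.   ]
spice [0.757 0.155 0.   ]
salt [ 0.746 -0.019  0.   ]
mug [ 0.774 -0.135  0.   ]
spoon1 [0.466 0.05  0.   ]
spoon2 [0.585 0.055 0.   ]
```

send_rows(
  increments=[-0.033,-0.018,0,0,0,4,0,-0.066,-0.037,0,0,0,8,0,-0.1,-0.055,0,0,0,12,0,-0.133,-0.073,0,0,0,16,0,-0.165,-0.091,0,0,0,20,0,-0.2,-0.11,0,0,0,24,0,-0.232,-0.128,0,0,0,28,0,-0.265,-0.146,0,0,0,32,0,-0.3,-0.165,0,0,0,36,0,-0.33,-0.183,0,0,0,40,0,-0.365,-0.2,0,0,0,44,0,-0.4,-0.22,0,0,0,48,0,-0.43,-0.238,0,0,0,51,0,-0.463,-0.256,0,0,0,53,0,-0.463,-0.256,0,0,0,53,0,-0.463,-0.256,0,0,0,53,0],
)

```text
time_s: 1.43
eef_pos: [0.5659, 0.1748, 0.2382]
eef_rot: [-3.141, 0.001, 1.844]
force: [-0.3, 0.5, -0.6]
grip_width: 0.088
finger_force: 0.0
```

```bash
python3 - <<'E'
from cell import *
import cv2
s=get_state();print(s["time_s"],s["eef_pos"],s["eef_rot"],s["force"],s["joint_pos"])
c=camera("wrist");cv2.imwrite("pics/w1.png",c["image"]);print({k:v for k,v in c.items() if k!="image"})
E
```

```text
1.4333 [0.56589148 0.17480958 0.23822881] [-3.14120155e+00  1.49319441e-03  1.84350246e+00] [-0.34446246  0.52303577 -0.62528001] [-0.38815573  0.64210775  0.01708737  1.67505326 -0.01196215  0.82507812
 -0.09364358]
{'fx': 432.9708232867875, 'fy': 432.9708232867875, 'cx': 323.70738816840384, 'cy': 241.04393099175172, 'xyz': array([0.54549677, 0.24918414, 0.38445509]), 'orientation': array([-0.30416994, -0.00043563,  0.27335173])}
```

View pics/w1.png

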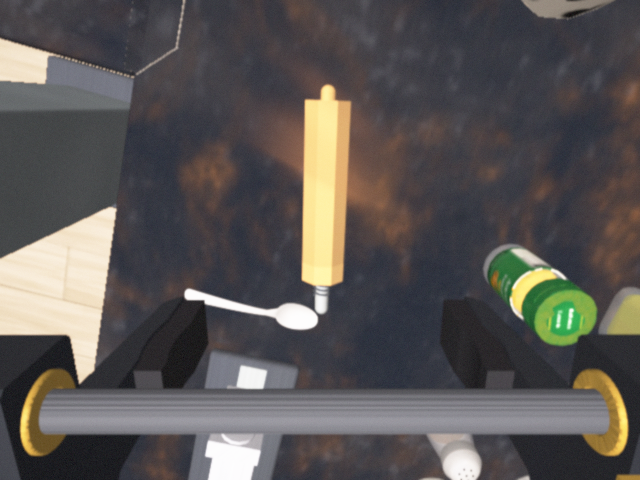

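The wrist view shows the stub tip at (328,86), the pin tip at (321,312), and the spoon bowl beside the pin at (298,316).

```bash
python3 - <<'E'
from h import *
W=(432.97082,323.70739,241.04393,[0.54549677,0.24918414,0.38445509],[-0.30416994,-0.00043563,0.27335173])
s=onz(W,328,86,.018);p=onz(W,321,312,.018);d=p-s;L=np.linalg.norm(d)
print(s,p,L,"yaw",np.arctan2(d[1],d[0])); c=s+d/L*.0885;print("centre",c)
print("tri pin",tri((W,321,312),("side",356.4,282.7)),tri((W,321,312),("scene",371,296.4)))
print("tri top corner(right,pin end)",tri((W,343,280),("scene",364,284)), tri((W,343,280),("side",350.5,272.8)))
e=R.from_euler('xyz',[-3.1412,.0015,1.8435])
print("tool shift to centre at TCP z=0.0",e.inv().apply(c+[0,0,-.0187]-[0.56589,0.17481,0.23823]))
print("base corners",onz(W,212,353,.013),onz(W,298,367,.013))
E
```

```text
[0.54501736 0.2641657  0.018     ] [0.59304315 0.07081205 0.018     ] 0.19922878771028296 yaw -1.3273399720556769
centre [0.56635103 0.17827551 0.018     ]
tri pin [0.59364149 0.06956092 0.01581536] [0.59300582 0.07129611 0.019127  ]
tri top corner(right,pin end) [0.60241617 0.11034537 0.02566637] [0.60207868 0.11049333 0.02553148]
tool shift to centre at TCP z=0.0 [0.00357167 0.0014712  0.23892435]
base corners [ 0.50287569 -0.00309847  0.013     ] [0.58790235 0.00430469 0.013     ]
```

send_rows(
  increments=[0.002,0.001,0.035,0,0,1.7,0,0.003,0.0015,0.075,0,0,1.7,0,0.0035,0.0015,0.115,0,0,1.7,0,0.0035,0.0015,0.155,0,0,1.7,0,0.0035,0.0015,0.19,0,0,1.7,0,0.0035,0.0015,0.215,0,0,1.7,0,0.0035,0.0015,0.228,0,0,1.7,0,0.0035,0.0015,0.234,0,0,1.7,0,0.0035,0.0015,0.234,0,0,1.7,0.3,0.0035,0.0015,0.234,0,0,1.7,0.5,0.0035,0.0015,0.234,0,0,1.7,0.7,0.0035,0.0015,0.234,0,0,1.7,1,0.0035,0.0015,0.234,0,0,1.7,1,0.0035,0.0015,0.234,0,0,1.7,1,0.0035,0.0015,0.234,0,0,1.7,1,0.0035,0.0015,0.234,0,0,1.7,1,0.0035,0.0015,0.234,0,0,1.7,1],
  force=45,
)

```text
time_s: 2.9
eef_pos: [0.5653, 0.1817, 0.0049]
eef_rot: [3.141, -0.0, 1.819]
force: [0.5, -0.4, 2.7]
grip_width: 0.0357
finger_force: 45.0
```

send_rows(
  increments=[0,0,-0.015,0,0,0,1,0,0,-0.04,0,0,0,1,0,0,-0.075,0,0,0,1,0,0,-0.11,0,0,0,1,-0.02,-0.014,-0.145,0,0,2,1,-0.05,-0.034,-0.18,0,0,4,1,-0.08,-0.054,-0.21,0,0,6,1,-0.11,-0.074,-0.235,0,0,8,1,-0.14,-0.094,-0.235,0,0,10,1,-0.17,-0.115,-0.235,0,0,12,1,-0.2,-0.135,-0.235,0,0,12,1,-0.225,-0.152,-0.235,0,0,12,1,-0.24,-0.163,-0.235,0,0,12,1,-0.247,-0.167,-0.235,0,0,12,1,-0.247,-0.167,-0.235,0,0,12,1,-0.247,-0.167,-0.235,0,0,12,1,-0.247,-0.167,-0.235,0,0,12,1,-0.247,-0.167,-0.235,0,0,12,1],
)

```text
time_s: 4.4
eef_pos: [0.4648, -0.0969, 0.2395]
eef_rot: [3.141, -0.001, 1.613]
force: [-0.1, -0.0, -1.5]
grip_width: 0.0354
finger_force: 45.0
```

```bash
python3 - <<'E'
from cell import *
import cv2
s=get_state();print(s["time_s"],s["eef_pos"],s["eef_rot"],s["force"],s["grip_width"],s["joint_pos"])
c=camera("wrist");cv2.imwrite("pics/w2.png",c["image"]);print({k:v for k,v in c.items() if k!="image"})
E
```

```text
4.4 [ 0.4647669  -0.09686827  0.2395461 ] [ 3.14129113e+00 -9.93470976e-04  1.61300474e+00] [-0.08406062 -0.00956843 -1.48745322] 0.035396458709771074 [ 0.08668037  0.49519516  0.0338903   2.01114594 -0.02886118  0.63554991
  0.18193632]
{'fx': 432.9708232867875, 'fy': 432.9708232867875, 'cx': 323.70738816840384, 'cy': 241.04393099175172, 'xyz': array([ 0.46188311, -0.02009309,  0.38597025]), 'orientation': array([-0.30148323, -0.00111134,  0.04286375])}
```

View pics/w2.png

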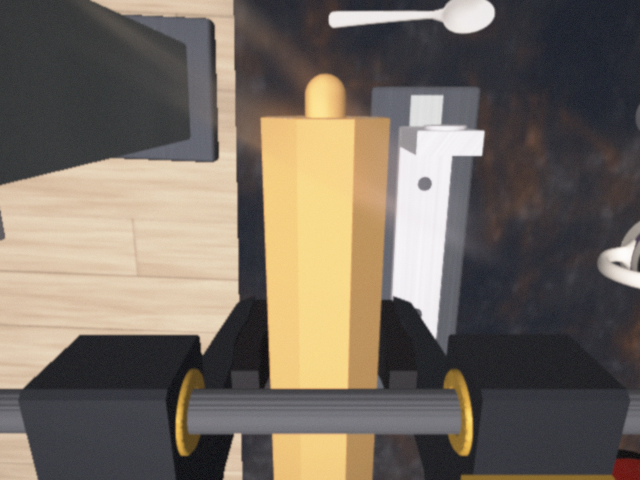

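```bash
python3 - <<'E'
import cv2
a=cv2.imread("pics/w2.png");cv2.imwrite("pics/c3.png",cv2.resize(a[70:190,350:510],None,fx=5,fy=5,interpolation=cv2.INTER_CUBIC))
from h import *
W=(432.97082,323.70739,241.04393,[0.46188311,-0.02009309,0.38597025],[-0.30148323,-0.00111134,0.04286375])
e=R.from_euler('xyz',[3.14129,-.00099,1.613])
for z in(-.0131,-.009):
  for y in (0,): print(proj(W,e.apply([.0849,0,z])+[0.46477,-0.09687,0.23955]), proj(W,e.apply([.0729,0,z])+[0.46477,-0.09687,0.23955]))
E
```

```text
(np.float64(321.96729552229846), np.float64(77.142242388728)) (np.float64(321.9889830021572), np.float64(120.32984836844999))
(np.float64(322.0090523220318), np.float64(78.0175654373021)) (np.float64(322.0289703004349), np.float64(119.90411065378598))
```

View pics/c3.png

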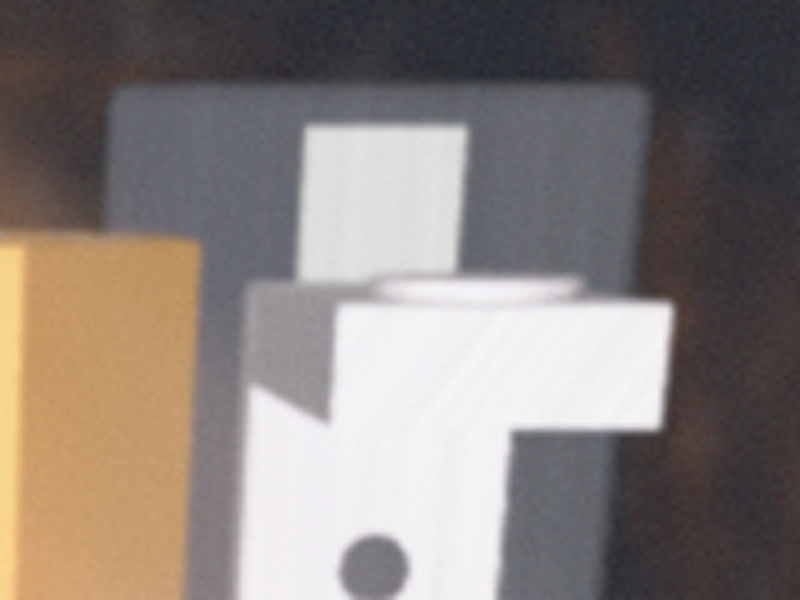

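The crop shows the +y upright's top face corners at (417,131), (485,130), (482,156), (416,155), and the base edge corners at (372,87) and (480,87).

```bash
cat >> fit.py <<'E'
print("----")
W=(432.97082,323.70739,241.04393,[0.46188311,-0.02009309,0.38597025],[-0.30148323,-0.00111134,0.04286375])
for u,v in((417.2,130.6),(484.8,130),(482.2,156),(416,155)): print(onz(W,u,v,.091).round(4))
for u,v in((372,87.4),(480,87.4)): print(onz(W,u,v,.013).round(4))
P2=[((-22,106,1,91),(417.2,130.6)),((22,106,1,91),(484.8,130)),((22,90,1,91),(482.2,156)),((-22,90,1,91),(416,155)),((-45,145,0,13),(372,87.4)),((45,145,0,13),(480,87.4))]
def res2(a):
    a=np.append(a,0.); q=[np.subtract(proj(W,w(a,l)),o) for l,o in P2]; return np.ravel(q)
def resall(a): return np.concatenate([res2(a),0.2*res(np.append(a,-.004))])
for f in(res2,resall):
    r=least_squares(f,[.55,-.14,.04,.009]);print(r.x.round(4));print(res2(r.x).reshape(-1,2).round(1).tolist())
def tipz(p): return p
for x in (0,.07,-.1): print(proj(W,R.from_euler('xyz',[3.14129,-.00099,1.613]).apply([x,0,-.0131])+[0.46477,-0.09687,0.23955]))
E
python3 fit.py | sed -n '/----/,$p'
```

```text
----
[ 0.5246 -0.0327  0.091 ]
[ 0.5692 -0.0304  0.091 ]
[ 0.5701 -0.0473  0.091 ]
[ 0.5255 -0.0486  0.091 ]
[ 0.5009 -0.0037  0.013 ]
[5.886e-01 1.000e-04 1.300e-02]
[ 0.5522 -0.1467  0.0475  0.0091]
[[0.2, 0.2], [-0.8, 0.4], [-0.7, -1.0], [0.0, 0.3], [-0.6, 0.4], [2.1, -0.2]]
[ 0.5521 -0.1466  0.0463  0.0091]
[[0.2, 0.1], [-0.8, 0.4], [-0.7, -1.0], [-0.0, 0.2], [-0.6, 0.3], [2.2, -0.1]]
(np.float64(322.0985394124148), np.float64(338.49623328507596))
(np.float64(321.99404419416675), np.float64(130.40850977659375))
(np.float64(322.20580084226424), np.float64(552.0924832554374))
```

```bash
cat > plan.py <<'E'
import sys
from h import *
from cell import get_state
M=np.array([.5507,-.1375]);yaw=.044
hy=np.array([-np.sin(yaw),np.cos(yaw),0])
p=np.array([-.1161,0,-.0131])
def rot(th): # tool: yaw aligned, tilted th
    return R.from_euler('xyz',[np.pi,0,np.pi/2+yaw])*R.from_rotvec([0,th,0])
def pose(s,z,th):
    r=rot(th); T=np.array([M[0],M[1],0])+hy*s; T[2]=z
    return T-r.apply(p), r
def go(pos0,r0,*wps):
    for s,z,th in wps:
        P,r=pose(s,z,th); print((s,z,th),"shift",r0.inv().apply(P-pos0).round(4),"rot",(r0.inv()*r).as_rotvec(degrees=True).round(2),"world",P.round(4),"stub",(P+r.apply([.0849,0,-.0131])).round(3))
def now():
    s=get_state();return s["eef_pos"],R.from_euler('xyz',s["eef_rot"]),s
E
python3 - <<'E'
from plan import *
a,r,s=now();print(s["time_s"],a,s["eef_rot"],s["force"])
go(a,r,(-.075,.14,.27),(-.075,.1,.27),(-.075,.074,.27),(-.09,.074,.27))
E
```

```text
4.45 [ 0.46463094 -0.09712376  0.23956419] [ 3.14140810e+00 -7.79615530e-04  1.61265124e+00] [-0.43607752  0.33149602 -2.41011545]
(-0.075, 0.14, 0.27) shift [-0.0036  0.0842  0.0812] rot [ 0.03 15.43 -0.12] world [ 0.5489 -0.0972  0.1583] stub [ 0.545 -0.019  0.194]
(-0.075, 0.1, 0.27) shift [-0.0036  0.0842  0.1212] rot [ 0.03 15.43 -0.12] world [ 0.5489 -0.0972  0.1183] stub [ 0.545 -0.019  0.154]
(-0.075, 0.074, 0.27) shift [-0.0037  0.0842  0.1472] rot [ 0.03 15.43 -0.12] world [ 0.5489 -0.0972  0.0923] stub [ 0.545 -0.019  0.128]
(-0.09, 0.074, 0.27) shift [-0.0187  0.0842  0.1472] rot [ 0.03 15.43 -0.12] world [ 0.5496 -0.1121  0.0923] stub [ 0.546 -0.034  0.128]
```

send_rows(
  increments=[0,0.015,0,0,3,0,1,-0.001,0.035,0.01,0,6,0,1,-0.002,0.06,0.03,0,10,0,1,-0.0035,0.078,0.05,0,14,0,1,-0.0035,0.084,0.08,0,15.5,0,1,-0.0035,0.084,0.105,0,15.5,0,1,-0.0035,0.084,0.125,0,15.5,0,1,-0.0035,0.084,0.138,0,15.5,0,1,-0.0035,0.084,0.142,0,15.5,0,1,-0.0035,0.084,0.143,0,15.5,0,1,-0.0035,0.084,0.143,0,15.5,0,1,-0.0035,0.084,0.143,0,15.5,0,1,-0.0035,0.084,0.143,0,15.5,0,1],
  force=55,
)

```text
time_s: 5.53
eef_pos: [0.5489, -0.099, 0.0978]
eef_rot: [3.139, -0.27, 1.611]
force: [-0.1, -1.1, -3.0]
grip_width: 0.0353
finger_force: 55.0
```

```bash
python3 - <<'E'
from plan import *
from cell import camera
import cv2
a=camera("scene")["image"];b=camera("side")["image"]
z=lambda i,x,y,w,h,s:cv2.resize(i[y:y+h,x:x+w],None,fx=s,fy=s,interpolation=cv2.INTER_CUBIC)
cv2.imwrite("pics/c4.png",np.hstack([z(a,385,270,100,140,4),z(b,350,250,100,140,4)]))
a,r,s=now();print(s["time_s"],a,s["eef_rot"],s["force"])
T=a+r.apply(p);print("tip",T,proj("scene",T),proj("side",T))
for q in(-.09,): 
  C=np.array([*M,.075])+hy*q;print("cup",C,proj("scene",C),proj("side",C))
go(a,r,(-.075,.074,.27),(-.09,.074,.27),(-.095,.074,.27),(-.098,.074,.27))
E
```

```text
5.6333 [ 0.54864676 -0.09908556  0.09757031] [ 3.13998076 -0.27000365  1.6102486 ] [-0.05108188 -0.0088779  -1.57914875]
tip [ 0.55317679 -0.21438451  0.07922776] (np.float64(447.8739654045042), np.float64(366.253142421173)) (np.float64(412.51626312662347), np.float64(324.75929538152724))
cup [ 0.55465872 -0.22741289  0.075     ] (np.float64(452.79758209326576), np.float64(371.4804067686628)) (np.float64(416.4264587814198), np.float64(328.7957594674548))
(-0.075, 0.074, 0.27) shift [0.0005 0.0003 0.0056] rot [ 0.16 -0.   -0.25] world [ 0.5489 -0.0972  0.0923] stub [ 0.545 -0.019  0.128]
(-0.09, 0.074, 0.27) shift [-0.014   0.0004  0.0016] rot [ 0.16 -0.   -0.25] world [ 0.5496 -0.1121  0.0923] stub [ 0.546 -0.034  0.128]
(-0.095, 0.074, 0.27) shift [-0.0188  0.0004  0.0002] rot [ 0.16 -0.   -0.25] world [ 0.5498 -0.1171  0.0923] stub [ 0.546 -0.039  0.128]
(-0.098, 0.074, 0.27) shift [-0.0217  0.0005 -0.0006] rot [ 0.16 -0.   -0.25] world [ 0.5499 -0.1201  0.0923] stub [ 0.546 -0.042  0.128]
```

View pics/c4.png

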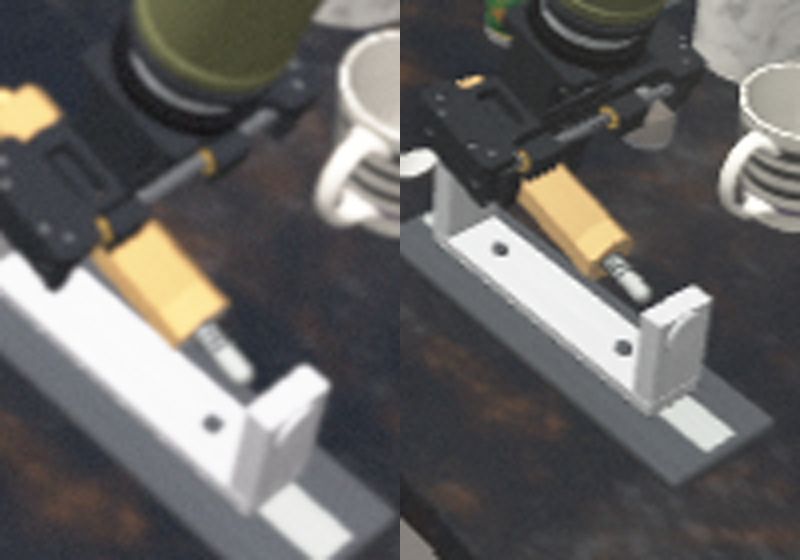

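The pin tip shows at scene (446,365) and side (411,324). The -y upright's inner top edge midpoint is at scene (455,367) and side (417,325). I'll triangulate the two relative to each other.

```bash
python3 - <<'E'
from plan import *
C=np.array([*M,.091])+hy*-.09
print(proj("scene",C),proj("side",C))
for c,t,k in(("scene",(445.7,365.2),(455,367)),("side",(411.2,324.2),(417,325.2))):
    print(c,"tip",onz(c,*t,.0792),"edge",onz(c,*k,.091))
print("expected", "tip [.5532 -.2144] edge",C)
E
```

```text
(np.float64(454.0557719900813), np.float64(366.63152252136825)) (np.float64(417.05784358590347), np.float64(323.9194061445593))
scene tip [ 0.55151974 -0.2099459   0.0792    ] edge [ 0.55552669 -0.22914655  0.091     ]
side tip [ 0.5518831  -0.21101688  0.0792    ] edge [ 0.55132593 -0.23074734  0.091     ]
expected tip [.5532 -.2144] edge [ 0.55465872 -0.22741289  0.091     ]
```

send_rows(
  increments=[0.0005,0.0003,0.0056,0,0,0,1,-0.003,0.0003,0.0045,0,0,0,1,-0.007,0.0003,0.0035,0,0,0,1,-0.011,0.0004,0.0025,0,0,0,1,-0.014,0.0004,0.0016,0,0,0,1,-0.016,0.0004,0.001,0,0,0,1,-0.018,0.0004,0.0005,0,0,0,1,-0.018,0.0004,0.0005,0,0,0,1,-0.018,0.0004,0.0005,0,0,0,1],
)

```text
time_s: 6.38
eef_pos: [0.5492, -0.1163, 0.0914]
eef_rot: [3.142, -0.271, 1.609]
force: [-0.4, -0.6, -1.9]
grip_width: 0.0354
finger_force: 55.0
```

send_rows(
  increments=[-0.0015,0,-0.0004,0,0,0,1,-0.003,0,-0.0008,0,0,0,1,-0.003,0,-0.0008,0,0,0,1],
)

```text
time_s: 6.63
eef_pos: [0.5493, -0.1197, 0.0914]
eef_rot: [3.141, -0.27, 1.609]
force: [-0.6, 0.3, -2.2]
grip_width: 0.0353
finger_force: 55.0
```

send_rows(
  increments=[-0.0015,0,-0.0004,0,0,0,1,-0.003,0,-0.0008,0,0,0,1,-0.003,0,-0.0008,0,0,0,1],
)

```text
time_s: 6.88
eef_pos: [0.5493, -0.1215, 0.0915]
eef_rot: [-3.141, -0.272, 1.61]
force: [0.4, 1.4, -0.3]
grip_width: 0.0354
finger_force: 55.0
```

send_rows(
  increments=[-0.001,0,-0.0003,0,0,0,1,-0.002,0,-0.0006,0,0,0,1,-0.002,0,-0.0006,0,0,0,1,-0.002,0,-0.0006,0,0,0,1],
)

```text
time_s: 7.22
eef_pos: [0.5494, -0.1238, 0.0914]
eef_rot: [-3.141, -0.272, 1.61]
force: [-0.1, 3.8, -1.4]
grip_width: 0.0357
finger_force: 55.0
```

send_rows(
  increments=[-0.001,0,-0.0003,0,0,0,1,-0.002,0,-0.0006,0,0,0,1,-0.002,0,-0.0006,0,0,0,1,-0.002,0,-0.0006,0,0,0,1],
)

```text
time_s: 7.55
eef_pos: [0.5495, -0.1262, 0.0914]
eef_rot: [-3.141, -0.271, 1.61]
force: [0.5, 4.2, -2.4]
grip_width: 0.0354
finger_force: 55.0
```

Contact was felt at the floor, where the model predicted it. Next: compress, then swing down while compressed.

```bash
cat >> plan.py <<'E'
SF=-.0995
def wp(c,th,zc=.075): return (SF+.006-(.006+c)*np.cos(th), zc-(.006+c)*np.sin(th), th)
E
python3 - <<'E'
from plan import *
a,r,s=now();T=a+r.apply(p);d=T[:2]-M
print(s["force"],"tip s",d@hy[:2],"z",T[2],"lat",d@[np.cos(yaw),np.sin(yaw)])
go(a,r,wp(.0045,.27),wp(.01,.27),wp(.015,.27),wp(.015,.2),wp(.015,.1),wp(.015,0))
E
```

```text
[ 0.45421096  4.24189929 -2.40314767] tip s -0.10402338007029426 z 0.07289519111315822 lat -0.001298670039047536
(np.float64(-0.10361959441184185), np.float64(0.07219931991476727), 0.27) shift [0.0002 0.0007 0.0009] rot [ 0.06 -0.07 -0.28] world [ 0.5502 -0.1257  0.0905] stub [ 0.547 -0.047  0.126]
(np.float64(-0.10892033434185425), np.float64(0.0707322970129787), 0.27) shift [-0.0053  0.0008  0.0009] rot [ 0.06 -0.07 -0.28] world [ 0.5504 -0.131   0.0891] stub [ 0.547 -0.053  0.124]
(np.float64(-0.1137391888236837), np.float64(0.06939863982953454), 0.27) shift [-0.0103  0.0008  0.0009] rot [ 0.06 -0.07 -0.28] world [ 0.5506 -0.1359  0.0877] stub [ 0.547 -0.058  0.123]
(np.float64(-0.11408139813466607), np.float64(0.07082794405330371), 0.2) shift [-0.0115  0.0008  0.0075] rot [ 0.05 -4.08 -0.28] world [ 0.5506 -0.1352  0.0811] stub [ 0.547 -0.055  0.111]
(np.float64(-0.11439508747083854), np.float64(0.0729034982504166), 0.1) shift [-0.0139  0.0008  0.0168] rot [ 0.04 -9.81 -0.28] world [ 0.5506 -0.1351  0.0715] stub [ 0.547 -0.052  0.093]
(np.float64(-0.11449999999999999), np.float64(0.075), 0) shift [-0.0173  0.0008  0.0258] rot [  0.02 -15.54  -0.28] world [ 0.5506 -0.1359  0.0619] stub [ 0.547 -0.051  0.075]
```

send_rows(
  increments=[-0.002,0.0004,0.0003,0,0,-0.1,1,-0.004,0.0008,0.0006,0,0,-0.3,1,-0.0055,0.0008,0.0009,0,0,-0.3,1,-0.007,0.0008,0.0009,0,0,-0.3,1,-0.0085,0.0008,0.0009,0,0,-0.3,1,-0.0085,0.0008,0.0009,0,0,-0.3,1,-0.0085,0.0008,0.0009,0,0,-0.3,1],
)

```text
time_s: 8.13
eef_pos: [0.5496, -0.1332, 0.0883]
eef_rot: [-3.141, -0.273, 1.615]
force: [-1.6, 6.6, -0.3]
grip_width: 0.0356
finger_force: 55.0
```

```bash
python3 - <<'E'
from plan import *
a,r,s=now();T=a+r.apply(p);d=T[:2]-M
print(s["force"],s["moment"],"tip s",d@hy[:2],"z",T[2],"lat",d@[np.cos(yaw),np.sin(yaw)])
go(a,r,wp(.015,.27),wp(.015,.23),wp(.015,.19),wp(.015,.15),wp(.015,.1),wp(.015,0.05),wp(.015,0))
E
```

```text
[-1.63171084  6.55135326 -0.34664075] [ 0.917485    0.44844606 -0.08593745] tip s -0.11102494696565811 z 0.06962535664440317 lat -0.0009160088993506858
(np.float64(-0.1137391888236837), np.float64(0.06939863982953454), 0.27) shift [-0.0027  0.0009 -0.0002] rot [-0.06 -0.17  0.  ] world [ 0.5506 -0.1359  0.0877] stub [ 0.547 -0.058  0.123]
(np.float64(-0.11394699429511287), np.float64(0.07021247200576104), 0.23) shift [-0.0033  0.0009  0.0036] rot [-0.06 -2.46  0.  ] world [ 0.5506 -0.1354  0.0839] stub [ 0.547 -0.056  0.116]
(np.float64(-0.11412208893746267), np.float64(0.07103396320549349), 0.19) shift [-0.0041  0.0009  0.0074] rot [-0.06 -4.75  0.  ] world [ 0.5506 -0.1351  0.0801] stub [ 0.547 -0.054  0.109]
(np.float64(-0.11426419263665688), np.float64(0.07186179921805441), 0.15) shift [-0.005   0.0009  0.0111] rot [-0.06 -7.04  0.01] world [ 0.5506 -0.135   0.0763] stub [ 0.547 -0.053  0.102]
(np.float64(-0.11439508747083854), np.float64(0.0729034982504166), 0.1) shift [-0.0063  0.001   0.0157] rot [-0.06 -9.91  0.01] world [ 0.5506 -0.1351  0.0715] stub [ 0.547 -0.052  0.093]
(np.float64(-0.11447375546829429), np.float64(0.07395043744531575), 0.05) shift [-0.0079  0.001   0.0203] rot [-6.000e-02 -1.277e+01  1.000e-02] world [ 0.5506 -0.1354  0.0667] stub [ 0.547 -0.051  0.084]
(np.float64(-0.11449999999999999), np.float64(0.075), 0) shift [-0.0097  0.001   0.0247] rot [-6.000e-02 -1.564e+01  1.000e-02] world [ 0.5506 -0.1359  0.0619] stub [ 0.547 -0.051  0.075]
```

send_rows(
  increments=[-0.0015,0,-0.0001,0,0,0,1,-0.0028,0,-0.0001,0,0,0,1,-0.003,0,0.0017,0,-1.3,0,1,-0.0033,0,0.0036,0,-2.5,0,1,-0.0041,0,0.0074,0,-4.8,0,1,-0.005,0,0.0111,0,-7,0,1,-0.0055,0,0.0134,0,-8.5,0,1,-0.0063,0,0.0157,0,-9.9,0,1,-0.0063,0,0.0157,0,-9.9,0,1,-0.0063,0,0.0157,0,-9.9,0,1],
)

```text
time_s: 8.97
eef_pos: [0.5494, -0.1337, 0.0711]
eef_rot: [-3.14, -0.101, 1.617]
force: [-2.0, 6.7, -1.6]
grip_width: 0.0358
finger_force: 55.0
```

```bash
python3 - <<'E'
from plan import *
a,r,s=now();T=a+r.apply(p);d=T[:2]-M
print(s["force"],s["moment"],"tip s",d@hy[:2],"z",T[2],"lat",d@[np.cos(yaw),np.sin(yaw)],s["eef_rot"])
go(a,r,wp(.015,.1),wp(.015,0.05),wp(.015,0),wp(.0155,0))
E
```

```text
[-1.97471358  6.66741297 -1.62601899] [ 1.34601839  0.39995821 -0.13397861] tip s -0.1129780143553976 z 0.0724358488778175 lat -0.0008433230994101158 [-3.13965915 -0.10066573  1.61669953]
(np.float64(-0.11439508747083854), np.float64(0.0729034982504166), 0.1) shift [-0.0014  0.0011 -0.0005] rot [-0.12 -0.04  0.11] world [ 0.5506 -0.1351  0.0715] stub [ 0.547 -0.052  0.093]
(np.float64(-0.11447375546829429), np.float64(0.07395043744531575), 0.05) shift [-0.0022  0.0011  0.0042] rot [-0.12 -2.9   0.11] world [ 0.5506 -0.1354  0.0667] stub [ 0.547 -0.051  0.084]
(np.float64(-0.11449999999999999), np.float64(0.075), 0) shift [-0.0032  0.0011  0.0089] rot [-0.12 -5.77  0.11] world [ 0.5506 -0.1359  0.0619] stub [ 0.547 -0.051  0.075]
(np.float64(-0.11499999999999999), np.float64(0.075), 0) shift [-0.0037  0.0011  0.0088] rot [-0.12 -5.77  0.11] world [ 0.5507 -0.1364  0.0619] stub [ 0.547 -0.052  0.075]
```

send_rows(
  increments=[-0.0008,0,-0.0003,0,0,0,1,-0.0016,0,-0.0005,0,0,0,1,-0.0016,0,-0.0005,0,0,0,1,-0.0016,0,-0.0005,0,0,0,1],
)

```text
time_s: 9.3
eef_pos: [0.5495, -0.1357, 0.0714]
eef_rot: [-3.14, -0.101, 1.616]
force: [-1.8, 7.0, -3.4]
grip_width: 0.0352
finger_force: 55.0
```

send_rows(
  increments=[-0.0004,0,0.0024,0,-1.5,0,1,-0.0008,0,0.0047,0,-2.9,0,1,-0.0008,0,0.0047,0,-2.9,0,1],
)

```text
time_s: 9.55
eef_pos: [0.5493, -0.1344, 0.0662]
eef_rot: [-3.139, -0.051, 1.618]
force: [-1.9, 7.3, -3.3]
grip_width: 0.0354
finger_force: 55.0
```

send_rows(
  increments=[-0.0005,0,0.0024,0,-1.5,0,1,-0.001,0,0.0046,0,-2.9,0,1,-0.001,0,0.0046,0,-2.9,0,1,-0.001,0,0.0046,0,-2.9,0,1],
)

```text
time_s: 9.88
eef_pos: [0.5495, -0.1361, 0.0616]
eef_rot: [-3.139, -0.0, 1.617]
force: [-2.0, 7.1, -2.9]
grip_width: 0.0353
finger_force: 55.0
```

```bash
python3 - <<'E'
from plan import *
from cell import camera
import cv2
a=camera("scene")["image"];b=camera("side")["image"]; w=camera("wrist")["image"]
z=lambda i,x,y,w,h,s:cv2.resize(i[y:y+h,x:x+w],None,fx=s,fy=s,interpolation=cv2.INTER_CUBIC)
cv2.imwrite("pics/c5.png",np.hstack([w[0:280,180:480],z(b,345,270,125,70,4)])[:, :800] if 0 else np.vstack([np.hstack([z(b,340,270,100,75,4),z(a,370,290,100,75,4)]),np.hstack([z(w,220,30,200,150,2),z(w,220,180,200,150,2)])]))
a,r,s=now();T=a+r.apply(p);d=T[:2]-M
print(s["time_s"],s["force"],s["moment"],"tip s",d@hy[:2],"z",T[2],"lat",d@[np.cos(yaw),np.sin(yaw)],s["eef_rot"])
go(a,r,wp(.015,0),wp(.005,0))
E
```

```text
10.0333 [-1.13765115  6.10012946 -3.90923657] [ 1.68466881  0.43914229 -0.21175157] tip s -0.11509791433605428 z 0.07479834134268151 lat -0.0008962488182117456 [-3.13965188e+00 -1.19709054e-04  1.61615597e+00]
(np.float64(-0.11449999999999999), np.float64(0.075), 0) shift [ 0.0006  0.0011 -0.0002] rot [-0.11 -0.01  0.08] world [ 0.5506 -0.1359  0.0619] stub [ 0.547 -0.051  0.075]
(np.float64(-0.1045), np.float64(0.075), 0) shift [ 0.0106  0.0011 -0.0002] rot [-0.11 -0.01  0.08] world [ 0.5502 -0.1259  0.0619] stub [ 0.546 -0.041  0.075]
```

View pics/c5.png

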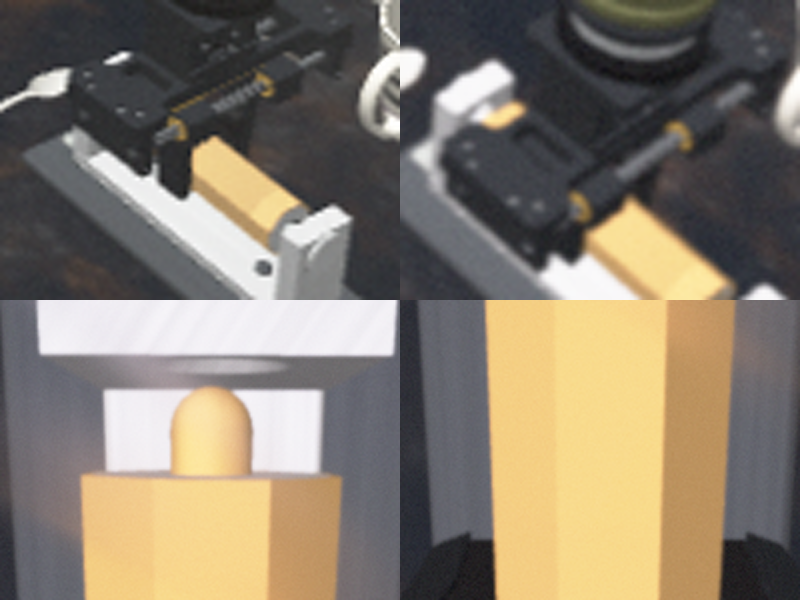

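The stub sits in front of the +y cup, centred within about 1 mm. Now I'll let the spring push it home.

send_rows(
  increments=[0.0015,0.0003,0,0,0,0,1,0.003,0.0005,0,0,0,0,1,0.0045,0.0005,0,0,0,0,1,0.006,0.0005,0,0,0,0,1,0.0075,0.0005,0,0,0,0,1,0.0085,0.0005,0,0,0,0,1,0.0085,0.0005,0,0,0,0,1,0.0085,0.0005,0,0,0,0,1],
)

```text
time_s: 10.7
eef_pos: [0.5496, -0.1293, 0.0618]
eef_rot: [-3.14, 0.001, 1.615]
force: [-2.0, 6.2, -4.7]
grip_width: 0.0353
finger_force: 55.0
```

send_rows(
  increments=[0.0007,0,0,0,0,0,1,0.0015,0,0,0,0,0,1,0.0015,0,0,0,0,0,1,0.0015,0,0,0,0,0,1],
)

```text
time_s: 11.03
eef_pos: [0.5496, -0.1281, 0.0618]
eef_rot: [-3.14, 0.002, 1.615]
force: [-1.7, 5.9, -4.2]
grip_width: 0.0353
finger_force: 55.0
```

send_rows(
  increments=[0.0007,0,0,0,0,0,1,0.0015,0,0,0,0,0,1,0.0015,0,0,0,0,0,1,0.0015,0,0,0,0,0,1],
)

```text
time_s: 11.37
eef_pos: [0.5496, -0.1268, 0.0619]
eef_rot: [-3.14, 0.002, 1.615]
force: [-1.9, 5.8, -5.0]
grip_width: 0.0355
finger_force: 55.0
```

send_rows(
  increments=[0.0005,0,0,0,0,0,1,0.001,0,0,0,0,0,1,0.001,0,0,0,0,0,1,0.001,0,0,0,0,0,1],
)

```text
time_s: 11.7
eef_pos: [0.5503, -0.1264, 0.0622]
eef_rot: [3.141, 0.003, 1.615]
force: [-2.4, 4.9, -4.1]
grip_width: 0.0351
finger_force: 55.0
```

send_rows(
  increments=[0.0005,0,0,0,0,0,1,0.001,0,0,0,0,0,1,0.001,0,0,0,0,0,1,0.001,0,0,0,0,0,1],
)

```text
time_s: 12.03
eef_pos: [0.5508, -0.1257, 0.0624]
eef_rot: [3.14, 0.004, 1.615]
force: [-1.8, 4.1, -3.2]
grip_width: 0.0348
finger_force: 55.0
```

```bash
python3 - <<'E'
from plan import *
from cell import camera
import cv2
w=camera("wrist")["image"];b=camera("side")["image"]
cv2.imwrite("pics/c6.png",np.hstack([cv2.resize(w[30:180,220:420],None,fx=2,fy=2),cv2.resize(b[270:345,340:440],None,fx=4,fy=4)]))
a,r,s=now();print(s["time_s"],s["force"],s["moment"],a,s["eef_rot"])
E
```

```text
12.1333 [-2.51892686  4.37713007 -4.42671706] [ 0.91214109  0.51515628 -0.18855574] [ 0.55073788 -0.12570958  0.06239791] [3.14032507 0.00348601 1.61457967]
```

View pics/c6.png

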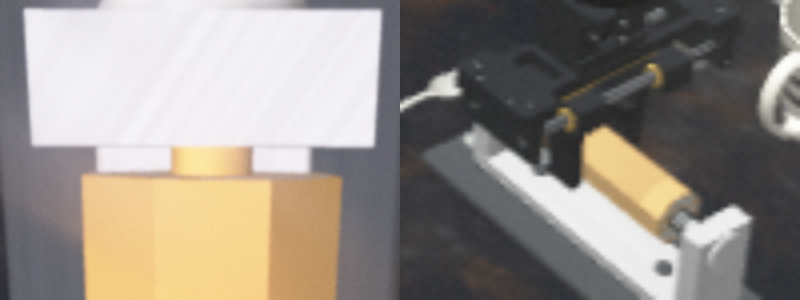

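The stub is in the cup, and the gap from tube to face is about 3.6 mm (4 mm when home). I'll ease the grip so the spring settles it, then open.

send_rows(
  increments=[0,0,0,0,0,0,1,0,0,0,0,0,0,1,0,0,0,0,0,0,1,0,0,0,0,0,0,1],
  force=5,
)

```text
time_s: 12.47
eef_pos: [0.5515, -0.1258, 0.0626]
eef_rot: [3.139, 0.004, 1.615]
force: [-1.7, 3.1, -2.2]
grip_width: 0.0361
finger_force: 5.0
```

send_rows(
  increments=[0,0,0,0,0,0,0.55,0,0,0,0,0,0,0.45,0,0,0,0,0,0,0.3,0,0,0,0,0,0,0.2,0,0,0,0,0,0,0.2,0,0,0,0,0,0,0.2,0,0,0,0,0,0,0.2,0,0,0,0,0,0,0.2],
)

```text
time_s: 13.13
eef_pos: [0.5509, -0.1257, 0.0624]
eef_rot: [3.14, 0.003, 1.615]
force: [-0.9, -0.9, -0.5]
grip_width: 0.0704
finger_force: 0.0
```

Opened. Now lifting straight up and checking.

send_rows(
  increments=[0,0,-0.005,0,0,0,0.2,0,0,-0.015,0,0,0,0.2,0,0,-0.035,0,0,0,0.2,0,0,-0.065,0,0,0,0.2,0,0,-0.1,0,0,0,0.2,0,0,-0.13,0,0,0,0.2,0,0,-0.14,0,0,0,0.2,0,0,-0.14,0,0,0,0.2,0,0,-0.14,0,0,0,0.2],
)

```text
time_s: 13.88
eef_pos: [0.5505, -0.125, 0.2027]
eef_rot: [3.14, 0.003, 1.615]
force: [0.3, -0.1, -0.2]
grip_width: 0.0703
finger_force: 0.0
```

```bash
python3 - <<'E'
from plan import *
from cell import camera
import cv2
w=camera("wrist")["image"];a=camera("scene")["image"];b=camera("side")["image"]
z=lambda i,x,y,w,h,s:cv2.resize(i[y:y+h,x:x+w],None,fx=s,fy=s,interpolation=cv2.INTER_CUBIC)
cv2.imwrite("pics/c7.png",np.vstack([np.hstack([z(a,370,300,100,75,4),z(b,350,270,100,75,4)]),np.hstack([z(w,240,50,133,100,3)[:300,:399],z(w,200,150,266,200,1.5)[:300,:399]])[:, :798] if 0 else np.hstack([cv2.resize(w[50:200,220:420],(400,300)),cv2.resize(w[180:405,170:470],(400,300))])]))
E
```

```text
(no output)
```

View pics/c7.png

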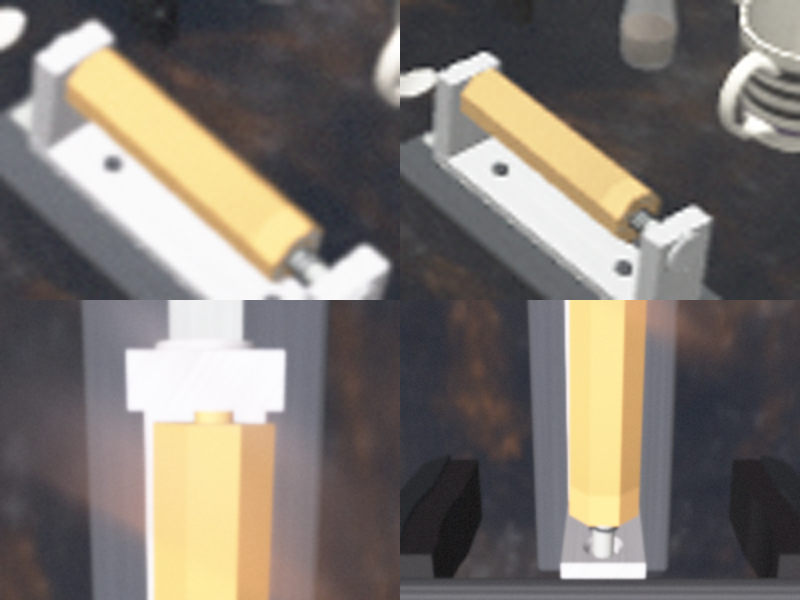

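The picture shows the pin in the -y cup (lower-right crop, about (602,545)) and the stub in the +y cup (lower-left crop, about (213,415)) with a gap of about 4 mm, so the roller is home and level.

```bash
python3 -c "
from cell import *
print(sign_off())"
```

```text
the job is handed in; nothing more can be done
None
```

The roller is back in its holder, with the pin in the -y cup and the stub in the +y cup, let go and held by its spring. I handed the job in at about 14 s; `sign_off()` gave no verdict.

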